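# Let the turner swing and stand it away

### The job

Put the small slotted metal turner away in the empty wooden stand. Pick it up by the little cross barrel at the end of its handle, ease your grip in the air so that it swings down and hangs straight below the fingers, grip it again, lower it blade first into the stand down to the bottom, and only then let go so that it stays standing there. Leave the wooden spoon where it lies.

Things in the scene. Friction and masses are not known exactly. Their poses are not given: they have to be found in the camera images.
- turner_barrel (a point): Turner (loose spatula, 120 g, 182 mm long, lying flat): centre of the wooden barrel across its handle end, the pick-up point, 12 mm above the worktop. x: from barrel along handle to blade; y: along the barrel; z: up off its flat side. Barrel 24 mm long between flat end faces 12 mm across. Pinch the end faces: 30 N holds it level, easing it to 4 N in steps over 2 s swings it down about y with little slip.
- turner_tip (a point): Middle of the turner's blade edge, 170 mm along x from the barrel's centre and 10 mm below it when lying; same axes as turner_barrel (x points down when it hangs). Handle wood, 14 mm wide, 13 mm thick; thin steel neck; steel blade 60 mm long, 50 mm wide (along y), 4 mm thick, with three dark slots. Centre of mass about 117 mm from the barrel.
- stand_mouth (a point): Centre of the open mouth, at rim height, of the wooden stand: an empty upright box fixed to the worktop, 95 mm high, outside 64 (its x) by 104 mm (its y), on a plinth 84 by 124 mm, 8 mm high. Opening 46 (x) by 86 mm (y); inner floor 86 mm below the rim. z up. The blade goes in with its 50 mm width along y.
- spoon: Pale wooden spoon, 180 mm long, lying beside the turner on either side of it, loose; to be left alone. Origin on its underside near the middle of its length, x along it towards the bowl.
Mind the look-alikes: they are no part of the job. What is shaped like the part that bears turner_barrel but yellow is not meant. There is more than one size of the part that bears stand_mouth; the job needs the smaller.

How it is judged (in metres and radians):
On the way, in this order (a step that is already met when the one before it is completed fails the run):
1. the turner hangs blade down within 20 degrees of vertical from the fingers, its blade edge more than 30 mm above the worktop (contact force between the fingers and turner above 0.3 N and angle between turner_tip's own x axis and vertical above 2.79259 rad and height (world z) of turner_tip above 0.03 m), for 0.3 s.
2. still held, the blade edge is inside the stand within 16 mm of its floor (x of turner_tip in the frame of stand_mouth between -0.028 and 0.028 m and y of turner_tip in the frame of stand_mouth between -0.048 and 0.048 m and z of turner_tip in the frame of stand_mouth below -0.07 m and contact force between the fingers and turner above 0.3 N), for 0.1 s.
At the end, for the whole second after the job is handed in: The turner stands at rest in the stand, released, blade down: blade edge inside the opening and within 16 mm of the inner floor, handle within 34 degrees of vertical (it may lean on the rim) (x of turner_tip in the frame of stand_mouth between -0.028 and 0.028 m and y of turner_tip in the frame of stand_mouth between -0.048 and 0.048 m and z of turner_tip in the frame of stand_mouth below -0.07 m and angle between turner_tip's own x axis and vertical above 2.54159 rad and contact force between the fingers and turner below 0.05 N and linear speed of turner below 0.02 m/s and angular speed of turner below 0.2 rad/s); the robot touches nothing.
It fails at once if the spoon is moved by more than 20 mm (distance of spoon from where it was at the start of the episode above 0.02 m).
It also fails if it takes over 56 s, if anything falls off the work surface, if the arm or the gripper's body presses on something with over 40 N, if the wrist force passes 120 N, or if a joint passes its speed limit or range.

### The arm

A 7-joint arm with a two-finger parallel gripper is mounted at the origin on the work surface; the furniture and walls round the work are solid. World frame = base frame: x ahead of the robot, y to its left, z up, the work surface at z = 0. Lengths are in m, angles in degrees, forces in N, time in s.
With the tool pointing down it reaches from about 0.425 to 0.875 m from the base axis. Payload 4.7 kg.
Tool frame: the origin (TCP) lies at the very end of the fingers, on their centre line; the grasp point (between the pads) lies 19 mm behind it; z points along the fingers, y is the line along which they close (so a half turn about z gives the same grasp; the last joint's range is limited). The gripper opens to 87 mm and grips with 3 to 60 N. Pads are 19 mm wide; open, the fingers measure 117 mm over their backs; the gripper's body (75 mm by 190 mm) begins 51 mm behind the grasp point.
Start: joints at [75.178, 18.392, -4.016, 83.108, 1.295, 78.541, -3.26], TCP at [0.175, -0.626, 0.193] pointing down, gripper open.
Joint ranges: [-163.93, 163.93], [-17.29, 119.83], [-79.2, 71.16], [3.27, 140.29], [-89.18, 269.18], [5.43, 117.66], [-154.24, 154.24]. Speed limits (degrees/s): [147.25, 147.25, 180, 180, 180, 180, 180].

### API

Orientations are given as [roll, pitch, yaw] about the fixed x, y, z axes, in that order (R = Rz(yaw) Ry(pitch) Rx(roll)).
In Python, from cell import get_obs, read_camera, sign_off, silhouettes gives the robot as it stands.
- The arm moves only by the tool play_rows, never from a script. Its argument "steps" is a list that holds one entry, the list of rows, each a list of 7 numbers: the shift along the tool's x, y, z in m, then the turn, a rotation vector about the tool's x, y, z in rad, then the finger opening in m, from 0 to 0.087. A call has 1 to 12 rows; each row shifts and turns the commanded pose from where the row before left it, along the tool's axes as they then stand; what a row does not reach is not made up. A row lasts 1/10 s, in which the tool goes at most 50 mm and 8.59 degrees, less where a joint would pass 70% of its speed; a pose out of reach is approached as far as the arm can. A call is refused whole if a number of a shift passes 0.05 or a number of a turn 0.15, either way. A call with a gripper value outside its range is refused whole. The fingers move at their own pace and stop on an object; "force" is the grip in N (left out, the last holds). Time passes only in rows, so rows that do not move let the fingers close. It gives the time, the measured TCP pose, the force, the opening and the grip force at its end, in the units of the state.
- get_obs(): the state, without advancing time (a new reading comes with each control period).
- read_camera(name): name is "side" or "top" or "wrist"; returns a dict with "frame" (400x640x3 uint8, red, green, blue), "intrinsics" (3x3 intrinsics, pixels), "view" (4x4, takes a point from world to camera coordinates). Camera axes: x right, y up, looking along -z (the intrinsics and any distortion apply to the point x, -y, -z); pixel columns grow to the right and rows downward; lengths in m; the calibration is good to about 2 mm. A picture is of the moment at which its call begins. There is no depth.
- sign_off(): hands the job in; it is judged then, once.
Trained networks look in the newest picture that a camera, given by its name, has taken for a name from the list of things; names that differ only in an ending like _2 or _b are one class to them, and where a whole thing is asked for, a point or a joint stands for the part that bears it (a point fixed in the world has none). Each returns a list of dicts, best first, with "p" (0 to 1); they miss things now and then, are a little off and sometimes report something else, mostly with a low value. They report only what shows in the picture. A call takes as long as a camera call. They do not tell look-alikes from the thing itself.
- silhouettes(camera, name): "pixels" (400x640 bool, what is visible of it) and "extent" ([left, top, right, bottom] in pixels, round what is visible of it).
The state is a dict: "time_s": time; "qpos": joint angles; "joint_velocities": joint speeds; "effort": joint torques, N m; "tool_pos": TCP position; "tool_rot": TCP orientation; "force": force on the tool from outside, world axes, zero at the start; "wrist_torque": the same for the moment, N m; "grip_width": finger opening in m; "grasp_force": force on a finger pad.
Only numpy, scipy, OpenCV 4.12 (cv2) and the standard library are available. Lean on these libraries where they do the work, as an engineer would, in place of code of your own. Each camera call takes 0.05 s, during which the arm holds its last target. There are 200 camera calls.

## Working session

There is one attempt and no reset: what is moved stays moved. The work goes in short steps, Python scripts to look and compute and a tool call to move; the robot and the scene stay as the last step left them, time stands still between calls to the robot, and variables do not carry over. Pictures are saved under pics/ and viewed, at most 10 in all, crops included, and the job is handed in when it is done.

Besides the shell and the picture viewer there is one more tool, called after ">>>" by a JSON object that holds its "fn" and its "kwargs", one argument or row to a line. play_rows: Moves the arm, as the interface text tells. Its arguments: {"type":"object","properties":{"steps":{"type":"array","items":{"type":"array","items":{"type":"array","items":{"type":"number"}}}},"force":{"type":"number"}},"required":["steps"]}

```bash
mkdir -p pics; cat > h.py <<'E'
import numpy as np,cv2
from cell import get_obs,read_camera,sign_off,silhouettes
from scipy.spatial.transform import Rotation as R
def ray(c,uv):
    K=np.array(c["intrinsics"]);V=np.array(c["view"])
    d=np.linalg.inv(K)@[uv[0],uv[1],1.]; d=d*[1,-1,-1]
    return -V[:3,:3].T@V[:3,3], V[:3,:3].T@d
def atz(c,uv,z):
    o,d=ray(c,uv); return o+d*(z-o[2])/d[2]
def proj(c,p):
    V=np.array(c["view"]);q=V[:3,:3]@p+V[:3,3];q=np.array(c["intrinsics"])@(q*[1,-1,-1]);return q[:2]/q[2]
def save(n,f): cv2.imwrite("pics/"+n,f[:,:,::-1])
E
python3 - <<'E'
from h import *
o=get_obs();print({k:np.round(v,3) for k,v in o.items()})
fs=[]
for n in ["top","side"]:
    c=read_camera(n);fs.append(c["frame"]);save(n+"0.png",c["frame"])
    print(n,c.keys(),np.round(ray(c,(320,200)),2).tolist())
    for t in ["turner_barrel","stand_mouth","spoon"]:
        for s in silhouettes(n,t):
            v,u=np.nonzero(s["pixels"]);print(t,round(s["p"],2),s["extent"],u.mean().round(1),v.mean().round(1),u.size, atz(c,(u.mean(),v.mean()),.095 if 'st' in t else .01).round(3))
E
```

```text
{'time_s': np.float64(0.0), 'qpos': array([75.177, 18.439, -4.015, 83.175,  1.294, 78.539, -3.26 ]), 'joint_velocities': array([ 0.007, -0.07 , -0.102,  0.091,  0.067,  0.029, -0.006]), 'effort': array([-0.0000e+00, -4.9129e+01, -4.0400e-01, -3.1253e+01, -6.4000e-02,
        4.3000e-02,  0.0000e+00]), 'tool_pos': array([ 0.175, -0.625,  0.192]), 'tool_rot': array([-1.79891e+02,  5.00000e-03,  1.56320e+01]), 'force': array([ 0.449, -0.475, -0.035]), 'wrist_torque': array([-0.023,  0.02 , -0.031]), 'grasp_force': np.float64(0.0), 'grip_width': np.float64(0.087)}
top dict_keys(['frame', 'intrinsics', 'view']) [[0.01, 0.35, 1.34], [0.34, -0.11, -0.94]]
turner_barrel 0.96 [318.9, 258.5, 345.5, 325.6] 332.5 298.0 644 [0.194 0.262 0.01 ]
stand_mouth 0.76 [167.9, 264.4, 236.9, 312.9] 203.5 288.5 2854 [0.32  0.588 0.095]
stand_mouth 0.71 [305.9, 173.8, 342.6, 205.4] 324.7 188.3 1315 [0.488 0.184 0.095]
side dict_keys(['frame', 'intrinsics', 'view']) [[0.24, 0.99, 0.76], [0.2, -0.75, -0.63]]
turner_barrel 0.73 [361.1, 239.0, 429.1, 267.3] 402.1 253.1 581 [0.205 0.261 0.01 ]
turner_barrel 0.72 [353.3, 162.0, 398.5, 177.6] 374.3 166.7 189 [ 0.335 -0.145  0.01 ]
turner_barrel 0.6 [284.2, 172.7, 332.3, 180.7] 303.9 176.7 276 [ 0.567 -0.029  0.01 ]
stand_mouth 0.86 [281.6, 184.0, 323.8, 235.3] 302.3 207.8 1482 [0.494 0.232 0.095]
stand_mouth 0.65 [287.7, 292.4, 368.1, 399.4] 327.7 346.8 5688 [0.331 0.621 0.095]
spoon 0.78 [293.3, 142.7, 333.0, 154.2] 311.0 150.9 197 [ 0.588 -0.201  0.01 ]
```

View pics/top0.png

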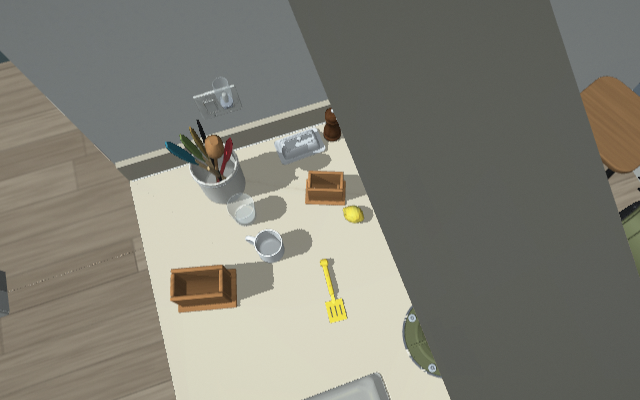

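View pics/side0.png

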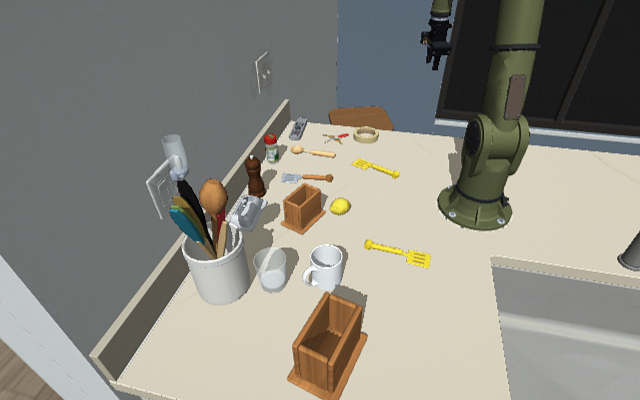

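The side view shows the real turner (metal blade near (292,178), barrel near (331,178)) with the spoon behind it at (293–333, 150). The small stand is at (302,208), and in the top view at (325,188). The other turners are yellow. A dark thing overhead hides the rest of the top view.

```bash
python3 - <<'E'
from h import *
c=read_camera("side")
for uv,z in [((331,178),.012),((284,177),.004),((333,154),.01),((294,150),.01)]: print(uv,atz(c,uv,z).round(3))
f=c["frame"];a=cv2.resize(f[130:240,260:420],None,fx=5,fy=5,interpolation=cv2.INTER_CUBIC)
t=read_camera("top");b=cv2.resize(t["frame"][160:215,290:360],None,fx=7,fy=7,interpolation=cv2.INTER_CUBIC)
save("s1.png",a);save("t1.png",b)
o=get_obs();w=read_camera("wrist")
print("wrist cam",np.round(ray(w,(320,200)),3).tolist(),w["intrinsics"])
E
```

```text
(331, 178) [ 0.472 -0.039  0.012]
(284, 177) [ 0.638 -0.02   0.004]
(333, 154) [ 0.499 -0.197  0.01 ]
(294, 150) [ 0.654 -0.193  0.01 ]
wrist cam [[0.245, -0.606, 0.384], [-0.273, -0.072, -0.959]] [[341.79799036   0.         321.31452649]
 [  0.         341.79799036 194.42345173]
 [  0.           0.           1.        ]]
```

View pics/s1.png

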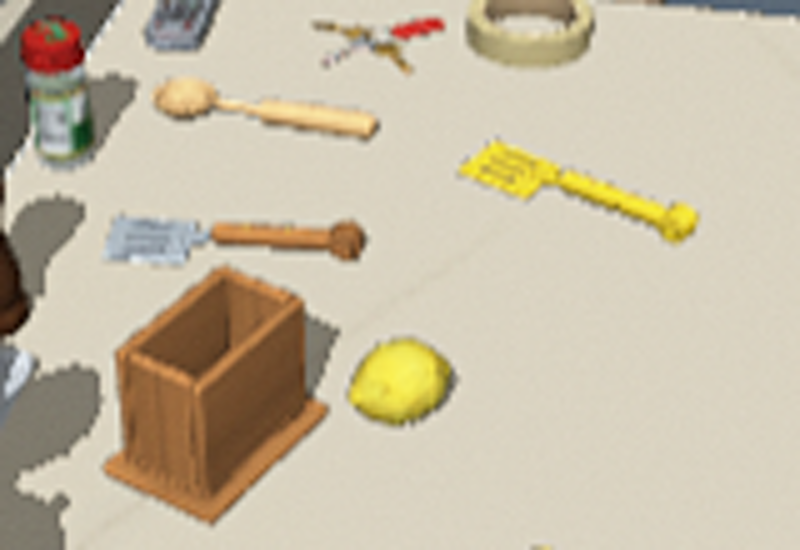

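View pics/t1.png

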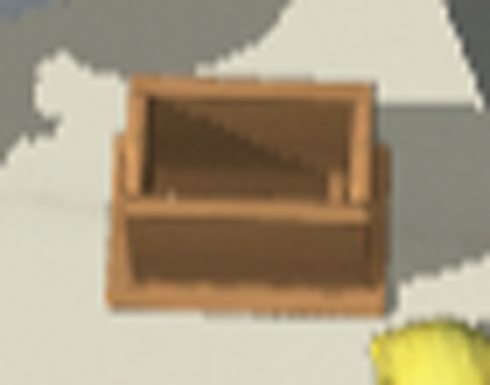

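The side crop shows the rim corners at crop (222,268), (302,298), (200,385) and (118,352). In the top crop they are at (132,75), (375,80), (372,222) and (118,213). The lemon stands beside the stand.

```bash
python3 - <<'E'
from h import *
for n,P,s,o in [("side",[(222,268),(302,298),(200,385),(118,352)],5,(260,130)),("top",[(132,75),(375,80),(372,222),(118,213)],7,(290,160))]:
    c=read_camera(n)
    Q=np.array([atz(c,np.array(p)/s+o,.095)[:2] for p in P]);print(n,Q.round(3).tolist(),Q.mean(0).round(4))
    print([np.linalg.norm(Q[i]-Q[i-1]).round(3) for i in range(4)],[np.degrees(np.arctan2(*(Q[i]-Q[i-1])[::-1])).round(1) for i in range(4)])
    print("pix",proj(c,np.array([.49,.2,.095])))
E
```

```text
side [[0.519, 0.121], [0.464, 0.139], [0.501, 0.23], [0.555, 0.212]] [0.51   0.1754]
[np.float64(0.098), np.float64(0.058), np.float64(0.098), np.float64(0.057)] [np.float64(-111.6), np.float64(161.3), np.float64(68.0), np.float64(-18.3)]
pix [306.64813595 200.98890781]
top [[0.557, 0.21], [0.521, 0.114], [0.461, 0.137], [0.499, 0.235]] [0.5093 0.1742]
[np.float64(0.063), np.float64(0.103), np.float64(0.065), np.float64(0.106)] [np.float64(-23.7), np.float64(-110.4), np.float64(159.0), np.float64(68.7)]
pix [319.39714019 189.42723007]
```

>>> {"fn": "play_rows", "kwargs": {
  "steps": [
    [[0,0,-0.03,0,0,0.084,0.087],[0,0,-0.03,0,0,0.084,0.087],[0.0255,-0.0394,0,0,0,0,0.087],[0.0255,-0.0394,0,0,0,0,0.087],[0.0255,-0.0394,0,0,0,0,0.087],[0.0255,-0.0394,0,0,0,0,0.087],[0.0255,-0.0394,0,0,0,0,0.087],[0.0255,-0.0394,0,0,0,0,0.087],[0.0255,-0.0394,0,0,0,0,0.087],[0.0255,-0.0394,0,0,0,0,0.087]]
  ]
}}

```text
time_s: 1.65
tool_pos: [0.3456, -0.2894, 0.2535]
tool_rot: [179.9, -0.0, 6.0]
force: [0.6, -0.4, 0.4]
grip_width: 0.087
grasp_force: 0.0
```

>>> {"fn": "play_rows", "kwargs": {
  "steps": [
    [[0.0255,-0.0394,0,0,0,0,0.087],[0.0255,-0.0394,0,0,0,0,0.087],[0.0255,-0.0394,0,0,0,0,0.087],[0.0255,-0.0394,0,0,0,0,0.087],[0,0,0,0,0,0,0.087],[0,0,0,0,0,0,0.087]]
  ]
}}

```text
time_s: 2.25
tool_pos: [0.4302, -0.123, 0.2534]
tool_rot: [179.9, -0.0, 6.2]
force: [-0.1, -0.2, -0.5]
grip_width: 0.0869
grasp_force: 0.0
```

```bash
python3 - <<'E'
from h import *
o=get_obs();print(o["tool_pos"],o["tool_rot"],o["qpos"],o["time_s"])
w=read_camera("wrist");save("w1.png",w["frame"])
for s in silhouettes("wrist","turner_barrel"):
    v,u=np.nonzero(s["pixels"]);print(round(s["p"],2),s["extent"],u.size)
    P=np.array([atz(w,(a,b),.01)[:2] for a,b in zip(u,v)]);m=P.mean(0);e=np.linalg.svd(P-m,full_matrices=False)[2][0]
    t=(P-m)@e;print(m,np.degrees(np.arctan2(e[1],e[0])),m+e*t.min(),m+e*t.max())
E
```

```text
[ 0.43023575 -0.1229526   0.2533842 ] [ 1.79933770e+02 -2.32182393e-03  6.17749640e+00] [ 48.34362052  -7.78167695 -32.07850665 103.59505888  -4.09391792
  82.99992793 -66.82155919] 2.25
0.96 [234.6, 0.0, 273.0, 124.0] 2137
[ 0.54640954 -0.03098306] -174.16382593378796 [ 0.60275219 -0.02522404] [ 0.46701011 -0.03909881]
0.87 [305.9, 172.9, 379.0, 261.5] 2098
[ 0.36959395 -0.15993489] 157.0282099060971 [ 0.41276379 -0.17823432] [ 0.28294794 -0.12320617]
0.77 [18.9, 216.6, 48.4, 234.3] 371
[0.29950693 0.25282652] -73.54895104950513 [0.29393896 0.27168282] [0.30469875 0.23524409]
```

View pics/w1.png

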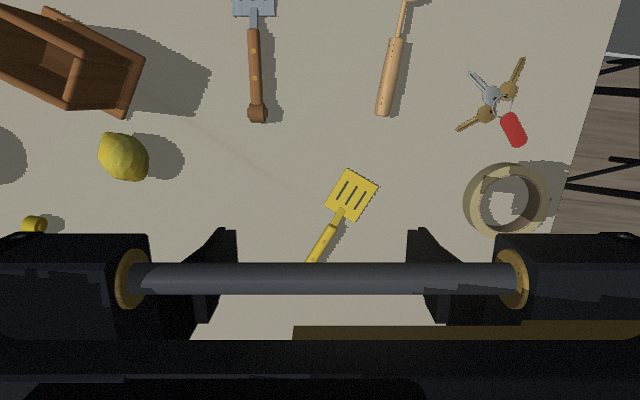

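The picture shows the barrel at about (257,114) with the handle running up to the blade at (254,5). The spoon is at (390,80), well to the side.

>>> {"fn": "play_rows", "kwargs": {
  "steps": [
    [[0.018,-0.0265,0.02,0,0,0,0.06],[0.018,-0.0265,0.03,0,0,0,0.06],[0.018,-0.0265,0.03,0,0,0,0.06],[0,0,0.03,0,0,0,0.06],[0,0,0.02,0,0,0,0.06],[0,0,0,0,0,0,0.06],[0,0,0,0,0,0,0.06],[0,0,0,0,0,0,0.06]]
  ]
}}

```text
time_s: 3.15
tool_pos: [0.4763, -0.0401, 0.1245]
tool_rot: [179.9, -0.1, 5.9]
force: [0.0, -0.5, 0.4]
grip_width: 0.06
grasp_force: 0.0
```

```bash
python3 - <<'E'
from h import *
o=get_obs();print(o["tool_pos"],o["tool_rot"],o["qpos"],o["time_s"])
w=read_camera("wrist");f=w["frame"].copy()
T=np.array(o["tool_pos"]);print(proj(w,T), proj(w,np.array([T[0],T[1],.012])))
for s in silhouettes("wrist","turner_barrel"):
    v,u=np.nonzero(s["pixels"]);print(round(s["p"],2),s["extent"],u.size)
    P=np.array([atz(w,(a,b),.01)[:2] for a,b in zip(u,v)]);m=P.mean(0);e=np.linalg.svd(P-m,full_matrices=False)[2][0]
    t=(P-m)@e;print(m,np.degrees(np.arctan2(e[1],e[0])),m+e*t.min(),m+e*t.max())
    if s["p"]>.9:
      for r in range(v.min(),v.max()+1,4): k=u[v==r]; print(r,k.min(),k.max(),end="; ")
save("w2.png",f[:300,120:520])
E
```

```text
[ 0.47632321 -0.04008304  0.12452804] [ 1.79946213e+02 -1.21189613e-01  5.90021092e+00] [ 42.35759848   1.87984402 -41.02529174 110.82730377   1.37534458
  67.63305695 -83.2729438 ] 3.15
[321.22607316 225.97566847] [321.20591798 182.35733044]
0.64 [292.4, 0.0, 350.2, 191.2] 5466
[ 0.57072203 -0.02827388] -173.7294726622133 [ 0.62519981 -0.02228784] [ 0.46657868 -0.03971719]
0.58 [401.0, 247.4, 446.6, 323.3] 267
[ 0.409103   -0.15663029] 169.34293484053546 [ 0.42346627 -0.15933311] [ 0.33262168 -0.14223835]
```

View pics/w2.png

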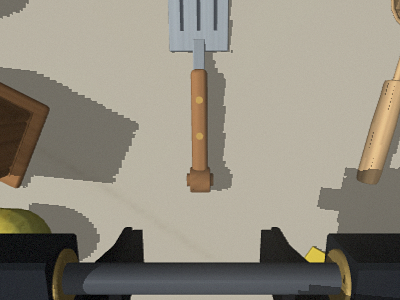

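The barrel is at crop (200,180), centred between the fingers and about 2 mm ahead of the TCP. I'll go down and grip it.

>>> {"fn": "play_rows", "kwargs": {
  "steps": [
    [[0.002,0,0.03,0,0,0,0.06],[0,0,0.03,0,0,0,0.06],[0,0,0.03,0,0,0,0.06],[0,0,0.02,0,0,0,0.06],[0,0,0.01,0,0,0,0.06],[0,0,0,0,0,0,0.06],[0,0,0,0,0,0,0.06]]
  ]
}}

```text
time_s: 3.95
tool_pos: [0.4784, -0.039, 0.0042]
tool_rot: [180.0, -0.1, 6.0]
force: [0.6, -0.6, 0.0]
grip_width: 0.0597
grasp_force: 0.0
```

>>> {"fn": "play_rows", "kwargs": {
  "steps": [
    [[0,0,0,0,0,0,0.015],[0,0,0,0,0,0,0.015],[0,0,0,0,0,0,0.015],[0,0,0,0,0,0,0.015],[0,0,0,0,0,0,0.015],[0,0,0,0,0,0,0.015],[0,0,0,0,0,0,0.015],[0,0,0,0,0,0,0.015]]
  ],
  "force": 30
}}

```text
time_s: 4.75
tool_pos: [0.4773, -0.0388, 0.0031]
tool_rot: [-180.0, 0.0, 6.0]
force: [-0.1, -0.0, -0.7]
grip_width: 0.0158
grasp_force: 0.0
```

The opening is below 24 mm with no force, so the barrel isn't between the pads. I'll look before doing anything else.

```bash
python3 - <<'E'
from h import *
o=get_obs();print(o["tool_pos"],o["grip_width"],o["grasp_force"])
w=read_camera("wrist");s=read_camera("side")
a=cv2.resize(w["frame"][60:300,200:440],(600,600));b=cv2.resize(s["frame"][120:220,260:360],(600,600),interpolation=cv2.INTER_CUBIC)
save("g1.png",cv2.resize(np.hstack([a,b]),(800,400)))
E
```

```text
[ 0.47728975 -0.03883391  0.00307571] 0.01576868274528717 0.0
```

View pics/g1.png

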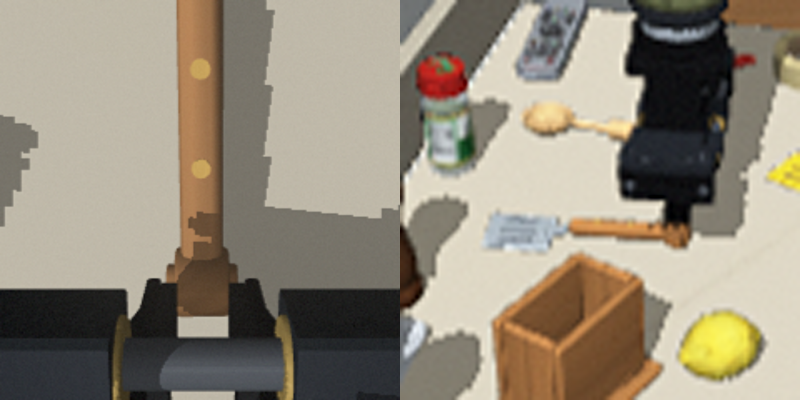

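```bash
python3 - <<'E'
from h import *
o=get_obs();T=np.array(o["tool_pos"]);Rm=R.from_euler("xyz",o["tool_rot"],degrees=True).as_matrix()
w=read_camera("wrist")
f=lambda x,y:(200+x*.6,60+y*.6)
for p in [(202,250),(202,262),(202,282),(202,315),(168,275),(237,275),(178,300),(229,300)]:
    for z in(.006,.012,.018): print(p,z,((atz(w,f(*p),z)-T)@Rm).round(4)[:2],end=" ")
    print()
for x in(-.0095,0,.0095):
  for z in (0,-.019,-.038): q=proj(w,T+Rm@[x,.008,z]);print(x,z,((q-[200,60])/.6).round())
E
```

```text
(202, 250) 0.006 [ 0.0109 -0.    ] (202, 250) 0.012 [ 0.0129 -0.    ] (202, 250) 0.018 [ 0.0148 -0.    ] 
(202, 262) 0.006 [ 0.0065 -0.    ] (202, 262) 0.012 [ 0.0086 -0.    ] (202, 262) 0.018 [ 0.0107 -0.    ] 
(202, 282) 0.006 [-0.0009 -0.    ] (202, 282) 0.012 [ 0.0014 -0.    ] (202, 282) 0.018 [ 0.0037 -0.    ] 
(202, 315) 0.006 [-0.0136 -0.    ] (202, 315) 0.012 [-0.0108 -0.    ] (202, 315) 0.018 [-0.0081 -0.    ] 
(168, 275) 0.006 [ 0.0017 -0.012 ] (168, 275) 0.012 [ 0.0039 -0.0116] (168, 275) 0.018 [ 0.0062 -0.0112] 
(237, 275) 0.006 [0.0017 0.0123] (237, 275) 0.012 [0.0039 0.0119] (237, 275) 0.018 [0.0062 0.0115] 
(178, 300) 0.006 [-0.0078 -0.0086] (178, 300) 0.012 [-0.0052 -0.0083] (178, 300) 0.018 [-0.0027 -0.008 ] 
(229, 300) 0.006 [-0.0078  0.0096] (229, 300) 0.012 [-0.0052  0.0093] (229, 300) 0.018 [-0.0027  0.009 ] 
-0.0095 0 [224. 301.]
-0.0095 -0.019 [226. 324.]
-0.0095 -0.038 [229. 352.]
0 0 [224. 277.]
0 -0.019 [227. 297.]
0 -0.038 [229. 323.]
0.0095 0 [225. 251.]
0.0095 -0.019 [227. 270.]
0.0095 -0.038 [230. 293.]
```

```bash
python3 - <<'E'
from h import *
o=get_obs();T=np.array(o["tool_pos"]);Rm=R.from_euler("xyz",o["tool_rot"],degrees=True).as_matrix()
s=read_camera("side");w=read_camera("wrist");print(T,o["qpos"])
print("wristcam rel",Rm.T@(ray(w,(0,0))[0]-T))
for z in(0,-.01,-.019,-.03): print(z,[proj(s,T+Rm@[x,-.01,z]).round(1) for x in(-.0095,.0095)])
f=s["frame"]
print("barrel .012",proj(s,np.array([.477,-.039,.012])))
save("g2.png",np.hstack([cv2.resize(f[150:200,300:350],(400,400),interpolation=0),cv2.resize(w["frame"][190:260,280:350],(400,400),interpolation=0)]))
E
```

```text
[ 0.47730276 -0.03883078  0.00309142] [ 39.33964908  12.20132367 -40.61707109 117.43083926   9.83844286
  53.66004441 -90.48991649]
wristcam rel [ 7.23636126e-02  1.13040941e-04 -1.91038797e-01]
0 [array([331.8, 181.8]), array([326.4, 181.4])]
-0.01 [array([331.9, 179.4]), array([326.4, 179.1])]
-0.019 [array([331.9, 177.3]), array([326.4, 177. ])]
-0.03 [array([331.9, 174.7]), array([326.4, 174.3])]
barrel .012 [329.56725603 177.83320144]
```

View pics/g2.png

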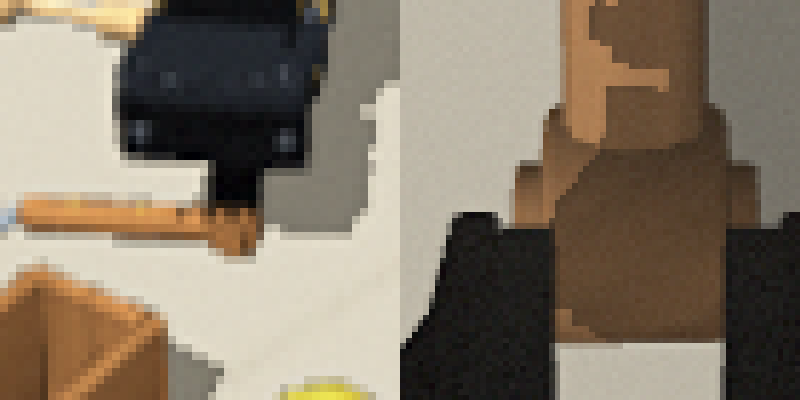

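Both cameras show the fingertips ending about 25 mm short of the reported TCP: side row 175.6 against a predicted 181.6. The fingers are therefore hanging just above the barrel. I'll open, go lower in small steps and watch the force.

>>> {"fn": "play_rows", "kwargs": {
  "steps": [
    [[0,0,0,0,0,0,0.05],[0,0,0,0,0,0,0.05],[0,0,0,0,0,0,0.05],[0,0,0,0,0,0,0.05],[0,0,0.005,0,0,0,0.05],[0,0,0.005,0,0,0,0.05],[0,0,0.003,0,0,0,0.05],[0,0,0,0,0,0,0.05],[0,0,0,0,0,0,0.05]]
  ]
}}

```text
time_s: 5.9
tool_pos: [0.4772, -0.0388, -0.0101]
tool_rot: [-180.0, 0.0, 6.0]
force: [-0.1, 0.5, -0.6]
grip_width: 0.0498
grasp_force: 0.0
```

>>> {"fn": "play_rows", "kwargs": {
  "steps": [
    [[0,0,0.003,0,0,0,0.05],[0,0,0.003,0,0,0,0.05],[0,0,0,0,0,0,0.05],[0,0,0,0,0,0,0.05]]
  ]
}}

```text
time_s: 6.3
tool_pos: [0.4772, -0.0388, -0.016]
tool_rot: [-180.0, 0.0, 6.0]
force: [-0.2, 0.1, 0.1]
grip_width: 0.05
grasp_force: 0.0
```

>>> {"fn": "play_rows", "kwargs": {
  "steps": [
    [[0,0,0.003,0,0,0,0.05],[0,0,0.0025,0,0,0,0.05],[0,0,0,0,0,0,0.05],[0,0,0,0,0,0,0.05]]
  ]
}}

```text
time_s: 6.7
tool_pos: [0.4773, -0.0388, -0.0215]
tool_rot: [-180.0, 0.0, 6.0]
force: [0.9, -0.9, 0.4]
grip_width: 0.0501
grasp_force: 0.0
```

```bash
python3 - <<'E'
from h import *
o=get_obs();print(o["tool_pos"],o["force"])
s=read_camera("side");w=read_camera("wrist")
save("g3.png",np.hstack([cv2.resize(s["frame"][150:200,300:350],(400,400),interpolation=0),cv2.resize(w["frame"][180:260,275:365],(400,400),interpolation=0)]))
E
```

```text
[ 0.47725595 -0.03882194 -0.02147165] [ 0.87052755 -0.88357028  0.37771864]
```

View pics/g3.png

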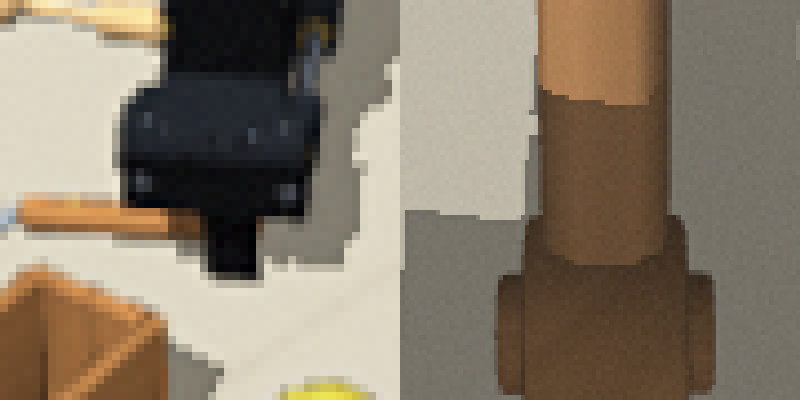

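The fingers now bracket the barrel in the side view, and its end pegs (crop rows 272–392) are within 1 mm of the pad centre. Closing.

>>> {"fn": "play_rows", "kwargs": {
  "steps": [
    [[0,0,0,0,0,0,0.01],[0,0,0,0,0,0,0.01],[0,0,0,0,0,0,0.01],[0,0,0,0,0,0,0.01],[0,0,0,0,0,0,0.01],[0,0,0,0,0,0,0.01]]
  ],
  "force": 30
}}

```text
time_s: 7.4
tool_pos: [0.4773, -0.0389, -0.0214]
tool_rot: [180.0, 0.0, 6.0]
force: [0.5, 0.4, 0.3]
grip_width: 0.0236
grasp_force: 30.0
```

>>> {"fn": "play_rows", "kwargs": {
  "steps": [
    [[0,0,-0.01,0,0,0,0.01],[0,0,-0.02,0,0,0,0.01],[0,0,-0.03,0,0,0,0.01],[0,0,-0.035,0,0,0,0.01],[0,0,-0.035,0,0,0,0.01],[0,0,-0.035,0,0,0,0.01],[0,0,-0.035,0,0,0,0.01],[0,0,-0.035,0,0,0,0.01],[0,0,-0.03,0,0,0,0.01],[0,0,-0.02,0,0,0,0.01],[0,0,-0.01,0,0,0,0.01],[0,0,0,0,0,0,0.01]]
  ]
}}

```text
time_s: 8.6
tool_pos: [0.4778, -0.0387, 0.2748]
tool_rot: [179.9, -0.1, 6.0]
force: [-1.3, -0.3, -1.9]
grip_width: 0.0234
grasp_force: 30.0
```

>>> {"fn": "play_rows", "kwargs": {
  "steps": [
    [[0,0,0,0,0,0,0.01],[0,0,0,0,0,0,0.01],[0,0,0,0,0,0,0.01]]
  ],
  "force": 20
}}

```text
time_s: 8.9
tool_pos: [0.4767, -0.0388, 0.2725]
tool_rot: [-180.0, 0.1, 6.0]
force: [-0.4, 0.2, -1.9]
grip_width: 0.0235
grasp_force: 20.0
```

>>> {"fn": "play_rows", "kwargs": {
  "steps": [
    [[0,0,0,0,0,0,0.01],[0,0,0,0,0,0,0.01],[0,0,0,0,0,0,0.01]]
  ],
  "force": 14
}}

```text
time_s: 9.2
tool_pos: [0.4772, -0.0388, 0.2734]
tool_rot: [-180.0, 0.0, 6.0]
force: [-0.5, 0.5, -1.7]
grip_width: 0.0236
grasp_force: 14.0
```

>>> {"fn": "play_rows", "kwargs": {
  "steps": [
    [[0,0,0,0,0,0,0.01],[0,0,0,0,0,0,0.01],[0,0,0,0,0,0,0.01],[0,0,0,0,0,0,0.01]]
  ],
  "force": 10
}}

```text
time_s: 9.6
tool_pos: [0.4774, -0.0389, 0.2737]
tool_rot: [180.0, -0.0, 6.0]
force: [0.2, -0.3, -0.4]
grip_width: 0.0241
grasp_force: 10.0
```

>>> {"fn": "play_rows", "kwargs": {
  "steps": [
    [[0,0,0,0,0,0,0.01],[0,0,0,0,0,0,0.01],[0,0,0,0,0,0,0.01],[0,0,0,0,0,0,0.01]]
  ],
  "force": 7
}}

```text
time_s: 10.0
tool_pos: [0.4773, -0.0389, 0.2736]
tool_rot: [180.0, 0.0, 6.0]
force: [0.7, -0.2, -1.5]
grip_width: 0.0237
grasp_force: 7.0
```

>>> {"fn": "play_rows", "kwargs": {
  "steps": [
    [[0,0,0,0,0,0,0.01],[0,0,0,0,0,0,0.01],[0,0,0,0,0,0,0.01],[0,0,0,0,0,0,0.01]]
  ],
  "force": 5
}}

```text
time_s: 10.4
tool_pos: [0.4773, -0.0389, 0.2736]
tool_rot: [180.0, 0.0, 6.0]
force: [0.2, -0.2, -1.4]
grip_width: 0.0239
grasp_force: 5.0
```

>>> {"fn": "play_rows", "kwargs": {
  "steps": [
    [[0,0,0,0,0,0,0.01],[0,0,0,0,0,0,0.01],[0,0,0,0,0,0,0.01],[0,0,0,0,0,0,0.01],[0,0,0,0,0,0,0.01],[0,0,0,0,0,0,0.01]]
  ],
  "force": 4
}}

```text
time_s: 11.0
tool_pos: [0.4773, -0.0388, 0.2736]
tool_rot: [180.0, 0.0, 6.0]
force: [-0.2, -0.1, -1.0]
grip_width: 0.024
grasp_force: 4.0
```

>>> {"fn": "play_rows", "kwargs": {
  "steps": [
    [[0,0,0,0,0,0,0.01],[0,0,0,0,0,0,0.01],[0,0,0,0,0,0,0.01]]
  ],
  "force": 30
}}

```text
time_s: 11.3
tool_pos: [0.4773, -0.0388, 0.2736]
tool_rot: [180.0, 0.0, 6.0]
force: [1.0, 0.4, -0.7]
grip_width: 0.0234
grasp_force: 30.0
```

```bash
python3 - <<'E'
from h import *
o=get_obs();print(o["tool_pos"],o["tool_rot"],o["qpos"],o["grip_width"],o["grasp_force"],o["time_s"])
s=read_camera("side");w=read_camera("wrist")
save("h1.png",np.hstack([cv2.resize(s["frame"][60:220,240:400],(400,400)),cv2.resize(w["frame"][:,120:520],(400,400))]))
E
```

```text
[ 0.47733488 -0.03882983  0.27364083] [1.79996123e+02 2.47135061e-03 6.00649813e+00] [ 44.28495729  -3.55716011 -40.39357296  97.75669855  -2.30899066
  84.95977581 -79.84455569] 0.023376179954874503 29.999662041664124 11.3
```

View pics/h1.png

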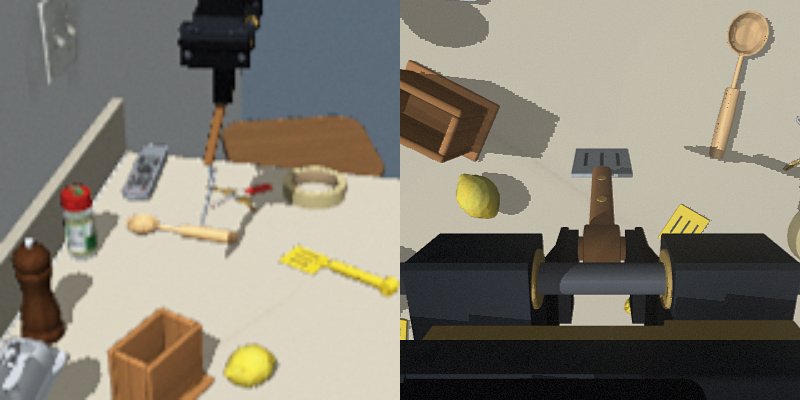

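The turner now hangs from the barrel, with its blade leaning about 10° forward: wrist-half blade rows 148–178, and blade end at about (204,222) in the side half. I've now viewed all 10 pictures, so from here I work from numbers and fit the lean from the silhouettes.

```bash
cat > fit.py <<'E'
from h import *
from scipy.optimize import minimize
BX=[((-6,-12,-6),(6,12,6)),((0,-7,-6.5),(85,7,6.5)),((80,-3,-10),(112,3,0)),((110,-25,-12),(170,25,-8))]
def corners(b):
    a,c=np.array(b)/1000.;return np.array([[x,y,z] for x in(a[0],c[0]) for y in(a[1],c[1]) for z in(a[2],c[2])])
def pose(o,p):  # p: lean(rad), barrel tool x,z offset ; turner axes in tool frame
    T=np.array(o["tool_pos"]);Rm=R.from_euler("xyz",o["tool_rot"],degrees=True).as_matrix()
    l=p[0];X=np.array([np.sin(l),0,np.cos(l)]);Y=np.array([0,-1,0.]);Z=np.cross(X,Y)
    return T+Rm@np.array([p[1],0,p[2]]),Rm@np.c_[X,Y,Z]
def render(c,o,p):
    m=np.zeros((400,640),np.uint8);t,M=pose(o,p)
    for b in BX:
        q=np.array([proj(c,t+M@k) for k in corners(b)])
        cv2.fillConvexPoly(m,cv2.convexHull(np.round(q*16).astype(np.int32)),1,shift=4)
    return m>0
def look():
    o=get_obs();best=[]
    for n in("side","wrist"):
        c=read_camera(n);e=proj(c,pose(o,(.15,0,-.0335))[0]+[0,0,-.09]);r0=render(c,o,(.17,0,-.0335))
        L=[s for s in silhouettes(n,"turner_barrel") if (s["pixels"]&r0).sum()>30]
        print(n,[(round(s["p"],2),s["extent"],int(s["pixels"].sum())) for s in L],"pred",r0.sum())
        if L: best.append((c,L[0]["pixels"]))
    return o,best
def fit(o,B):
    def J(l,z):
        k=0
        for c,m in B:
            r=render(c,o,(l,0,z));k+=(r&m).sum()/max(1,m.sum()) + (r&m).sum()/(r|m).sum()
        return k
    s=max((J(l,z),l,z) for l in np.arange(-.3,.5,.02) for z in np.arange(-.043,-.02,.003))
    t,M=pose(o,(s[1],0,s[2]));tip=t+M@[.17,0,-.01]
    print("score",s,"lean deg",np.degrees(s[1]),"barrel",t.round(4),"tip",tip.round(4),"angle",np.degrees(np.arccos(M[2,0])))
    return tip
if __name__=="__main__":
    o,B=look();print(o["tool_pos"],o["tool_rot"],o["grasp_force"],o["grip_width"],o["time_s"])
    for b in B: fit(o,[b])
    if len(B)>1: fit(o,B)
E
python3 fit.py
```

```text
side [(0.66, [322.7, 101.2, 330.0, 131.9], 133)] pred 263
wrist [(0.63, [293.1, 147.7, 352.6, 260.4], 4396)] pred 4739
[ 0.47732323 -0.03886703  0.27362035] [1.79994615e+02 3.89155623e-03 6.00371442e+00] 29.999750554561615 0.023389506994672987 11.4
score (np.float64(1.495371895875146), np.float64(0.2600000000000005), np.float64(-0.027999999999999983)) lean deg 14.896902673401433 barrel [ 0.4773 -0.0389  0.3016] tip [ 0.5112 -0.0353  0.1348] angle 165.10698793117024
score (np.float64(1.896435491377868), np.float64(0.20000000000000046), np.float64(-0.027999999999999983)) lean deg 11.45915590261649 barrel [ 0.4773 -0.0389  0.3016] tip [ 0.5012 -0.0364  0.133 ] angle 168.54473440462698
score (np.float64(3.2934098366541256), np.float64(0.22000000000000047), np.float64(-0.030999999999999986)) lean deg 12.605071492878139 barrel [ 0.4773 -0.0389  0.3046] tip [ 0.5045 -0.036   0.1365] angle 167.39881893118692
```

>>> {"fn": "play_rows", "kwargs": {
  "steps": [
    [[0,0,-0.004,0,0,0.0785,0.01],[0,0,-0.004,0,0,0.0785,0.01],[0,0,-0.004,0,0,0.0785,0.01],[0,0,-0.004,0,0,0.0785,0.01],[0,0,-0.004,0,0,0.0785,0.01],[0,0,0,0,0,0.0785,0.01],[0,0,0,0,0,0,0.01]]
  ]
}}

```text
time_s: 12.3
tool_pos: [0.4774, -0.0389, 0.2937]
tool_rot: [180.0, -0.0, -21.0]
force: [-0.0, 0.5, -0.6]
grip_width: 0.0239
grasp_force: 30.0
```

>>> {"fn": "play_rows", "kwargs": {
  "steps": [
    [[-0.0027,-0.0132,0,0,0,0,0.01],[-0.0043,-0.0212,0,0,0,0,0.01],[-0.0043,-0.0212,0,0,0,0,0.01],[-0.0043,-0.0212,0,0,0,0,0.01],[-0.0043,-0.0212,0,0,0,0,0.01],[-0.0043,-0.0212,0,0,0,0,0.01],[-0.0043,-0.0212,0,0,0,0,0.01],[-0.0043,-0.0212,0,0,0,0,0.01],[-0.0043,-0.0212,0,0,0,0,0.01],[-0.0043,-0.0212,0,0,0,0,0.01],[-0.0015,-0.0078,0,0,0,0,0.01],[0,0,0,0,0,0,0.01]]
  ]
}}

```text
time_s: 13.5
tool_pos: [0.5126, 0.1762, 0.2935]
tool_rot: [-180.0, 0.1, -20.7]
force: [-0.9, 0.4, -1.2]
grip_width: 0.0232
grasp_force: 30.0
```

>>> {"fn": "play_rows", "kwargs": {
  "steps": [
    [[0,0,0,0,-0.04,0,0.01],[0,0,0,0,-0.05,0,0.01],[0,0,0,0,-0.05,0,0.01],[0,0,0,0,-0.04,0,0.01],[0,0,0,0,-0.03,0,0.01],[0,0,0,0,0,0,0.01],[0,0,0,0,0,0,0.01]]
  ]
}}

```text
time_s: 14.2
tool_pos: [0.5131, 0.174, 0.2935]
tool_rot: [180.0, 12.0, -21.0]
force: [0.2, -0.6, -1.1]
grip_width: 0.0233
grasp_force: 30.0
```

```bash
python3 fit.py
```

```text
side [] pred 618
wrist [(0.86, [293.6, 148.1, 352.2, 262.4], 4360)] pred 4707
[0.51307255 0.17401799 0.29352733] [179.99054803  12.02244446 -20.99235644] 29.99982386827469 0.023335718901459142 14.2
score (np.float64(1.91394751223823), np.float64(0.22000000000000047), np.float64(-0.027999999999999983)) lean deg 12.605071492878139 barrel [0.5185 0.1719 0.3209] tip [0.5108 0.1749 0.1508] angle 179.41729979075873
```

>>> {"fn": "play_rows", "kwargs": {
  "steps": [
    [[0.0021,0,0.0098,0,0,0,0.01],[0.0042,0,0.0196,0,0,0,0.01],[0.0031,0,0.0147,0,0,0,0.01],[0.0031,0,0.0147,0,0,0,0.01],[0.0031,0,0.0147,0,0,0,0.01],[0,0,0,0,0,0,0.01]]
  ]
}}

```text
time_s: 15.0
tool_pos: [0.5118, 0.1735, 0.2161]
tool_rot: [179.9, 12.2, -21.0]
force: [0.1, -0.3, -0.4]
grip_width: 0.0233
grasp_force: 30.0
```

>>> {"fn": "play_rows", "kwargs": {
  "steps": [
    [[0.0021,0,0.0098,0,0,0,0.01],[0.0021,0,0.0098,0,0,0,0.01],[0.0021,0,0.0098,0,0,0,0.01],[0.0021,0,0.0098,0,0,0,0.01],[0,0,0,0,0,0,0.01],[0,0,0,0,0,0,0.01]]
  ]
}}

```text
time_s: 15.6
tool_pos: [0.513, 0.1743, 0.1782]
tool_rot: [180.0, 12.1, -21.0]
force: [0.5, -0.3, -1.7]
grip_width: 0.0235
grasp_force: 30.0
```

>>> {"fn": "play_rows", "kwargs": {
  "steps": [
    [[0.0019,0,0.0088,0,0,0,0.01],[0.0019,0,0.0088,0,0,0,0.01],[0,0,0,0,0,0,0.01],[0,0,0,0,0,0,0.01]]
  ]
}}

```text
time_s: 16.0
tool_pos: [0.5129, 0.1742, 0.16]
tool_rot: [180.0, 12.1, -21.0]
force: [0.6, -0.5, -0.4]
grip_width: 0.0231
grasp_force: 30.0
```

>>> {"fn": "play_rows", "kwargs": {
  "steps": [
    [[0.0006,0,0.0029,0,0,0,0.01],[0,0,0,0,0,0,0.01],[0,0,0,0,0,0,0.01]]
  ]
}}

```text
time_s: 16.3
tool_pos: [0.5132, 0.1743, 0.1575]
tool_rot: [180.0, 12.0, -21.0]
force: [-0.1, -0.0, -0.5]
grip_width: 0.0232
grasp_force: 30.0
```

>>> {"fn": "play_rows", "kwargs": {
  "steps": [
    [[0.0006,0,0.0029,0,0,0,0.01],[0,0,0,0,0,0,0.01],[0,0,0,0,0,0,0.01]]
  ]
}}

```text
time_s: 16.6
tool_pos: [0.5131, 0.1742, 0.1544]
tool_rot: [180.0, 12.0, -21.0]
force: [0.0, 0.5, -0.8]
grip_width: 0.0233
grasp_force: 30.0
```

>>> {"fn": "play_rows", "kwargs": {
  "steps": [
    [[0.0004,0,0.002,0,0,0,0.01],[0,0,0,0,0,0,0.01],[0,0,0,0,0,0,0.01]]
  ]
}}

```text
time_s: 16.9
tool_pos: [0.513, 0.1743, 0.1523]
tool_rot: [180.0, 12.0, -21.0]
force: [0.5, -0.6, -1.3]
grip_width: 0.0235
grasp_force: 30.0
```

>>> {"fn": "play_rows", "kwargs": {
  "steps": [
    [[0.0004,0,0.002,0,0,0,0.01],[0,0,0,0,0,0,0.01],[0,0,0,0,0,0,0.01]]
  ]
}}

```text
time_s: 17.2
tool_pos: [0.513, 0.1743, 0.1503]
tool_rot: [180.0, 12.0, -21.0]
force: [-1.0, 0.1, -1.5]
grip_width: 0.0233
grasp_force: 30.0
```

>>> {"fn": "play_rows", "kwargs": {
  "steps": [
    [[0.0004,0,0.002,0,0,0,0.01],[0,0,0,0,0,0,0.01],[0,0,0,0,0,0,0.01]]
  ]
}}

```text
time_s: 17.5
tool_pos: [0.513, 0.1743, 0.1483]
tool_rot: [180.0, 12.0, -21.0]
force: [0.3, -0.2, -1.4]
grip_width: 0.0232
grasp_force: 30.0
```

>>> {"fn": "play_rows", "kwargs": {
  "steps": [
    [[0.0004,0,0.002,0,0,0,0.01],[0,0,0,0,0,0,0.01],[0,0,0,0,0,0,0.01]]
  ]
}}

```text
time_s: 17.8
tool_pos: [0.5136, 0.1745, 0.1472]
tool_rot: [-180.0, 12.0, -21.0]
force: [-0.2, -0.3, 6.1]
grip_width: 0.0233
grasp_force: 30.0
```

>>> {"fn": "play_rows", "kwargs": {
  "steps": [
    [[0.0004,0,0.002,0,0,0,0.01],[0,0,0,0,0,0,0.01],[0,0,0,0,0,0,0.01]]
  ]
}}

```text
time_s: 18.1
tool_pos: [0.5146, 0.1746, 0.1471]
tool_rot: [-179.9, 11.8, -21.0]
force: [-1.1, -2.3, 13.2]
grip_width: 0.0231
grasp_force: 30.0
```

```bash
python3 fit.py
```

```text
side [(0.76, [294.8, 165.1, 308.5, 204.0], 245)] pred 490
wrist [(0.89, [291.9, 157.5, 356.1, 261.8], 3901)] pred 4643
[0.51462203 0.17463514 0.14708193] [-179.90821586   11.84094106  -20.99552261] 30.032841861248016 0.02305557808212487 18.1
score (np.float64(1.4662310662310662), np.float64(0.2400000000000005), np.float64(-0.03399999999999999)) lean deg 13.750987083139785 barrel [0.5211 0.1721 0.1804] tip [0.5172 0.1739 0.0101] angle 178.0878582538642
score (np.float64(1.7780808429805899), np.float64(0.18000000000000044), np.float64(-0.02499999999999998)) lean deg 10.313240312354843 barrel [0.5194 0.1728 0.1715] tip [0.5059 0.1782 0.0019] angle 178.46964632186376
score (np.float64(3.1152829364499786), np.float64(0.22000000000000047), np.float64(-0.03699999999999999)) lean deg 12.605071492878139 barrel [0.5217 0.1719 0.1833] tip [0.5146 0.1749 0.0132] angle 179.23062239201664
```

Bottomed out on the floor of the stand: 13 N, with the tip at z of about 0.010 m. I'll back off 1 mm, release and retreat.

>>> {"fn": "play_rows", "kwargs": {
  "steps": [
    [[-0.0004,0,-0.002,0,0,0,0.01],[0,0,0,0,0,0,0.01],[0,0,0,0,0,0,0.01]]
  ]
}}

```text
time_s: 18.6
tool_pos: [0.5136, 0.1746, 0.1473]
tool_rot: [-180.0, 12.0, -21.0]
force: [0.0, -1.2, 6.8]
grip_width: 0.0231
grasp_force: 30.0
```

>>> {"fn": "play_rows", "kwargs": {
  "steps": [
    [[0,0,0,0,0,0,0.03],[0,0,0,0,0,0,0.04],[0,0,0,0,0,0,0.055],[0,0,0,0,0,0,0.055],[0,0,0,0,0,0,0.055],[0,0,0,0,0,0,0.055],[0,0,0,0,0,0,0.055],[0,0,0,0,0,0,0.055]]
  ]
}}

```text
time_s: 19.4
tool_pos: [0.513, 0.1743, 0.1463]
tool_rot: [180.0, 12.0, -21.0]
force: [0.1, 0.4, 0.2]
grip_width: 0.0544
grasp_force: 0.0
```

>>> {"fn": "play_rows", "kwargs": {
  "steps": [
    [[0,0,-0.01,0,0,0,0.055],[0,0,-0.02,0,0,0,0.055],[0,0,-0.02,0,0,0,0.055],[0,0,-0.02,0,0,0,0.055],[0,0,-0.03,0,0,0,0.055],[0,0,-0.02,0,0,0,0.055],[0,0,0,0,0,0,0.055],[0,0,0,0,0,0,0.055],[0,0,0,0,0,0,0.055]]
  ]
}}

```text
time_s: 20.3
tool_pos: [0.5357, 0.1652, 0.2627]
tool_rot: [179.9, 12.1, -21.0]
force: [-0.3, -0.6, 0.5]
grip_width: 0.055
grasp_force: 0.0
```

```bash
cat > fin.py <<'E'
from fit import *
o=get_obs();print(o["tool_pos"],o["force"],o["grasp_force"],o["grip_width"],o["time_s"])
S=R.from_euler("z",-21,degrees=True).as_matrix();B=[]
for n in("side","wrist"):
    c=read_camera(n)
    for s in silhouettes(n,"turner_barrel"):
        v,u=np.nonzero(s["pixels"]);q=proj(c,np.array([.51,.175,.13]));d=np.hypot(u.mean()-q[0],v.mean()-q[1])
        print(n,round(s["p"],2),s["extent"],u.size,"d",d.round(0))
        if d<50: B.append((c,s["pixels"]));break
def ren(c,l,x):
    X=np.array([np.sin(l),0,-np.cos(l)]);Y=np.array([0,1,0.]);M=S@np.c_[X,Y,np.cross(X,Y)]
    t=np.array([.51,.175,.012])+S@[x,0,0]-M@[.17,0,-.01];m=np.zeros((400,640),np.uint8)
    for b in BX: cv2.fillConvexPoly(m,cv2.convexHull(np.round(np.array([proj(c,t+M@k) for k in corners(b)])).astype(np.int32)),1)
    return m>0
for b in B:
    print(max(((r&b[1]).sum()/b[1].sum()+(r&b[1]).sum()/(r|b[1]).sum(),np.degrees(l),x) for l in np.arange(-.6,.61,.05) for x in np.arange(-.02,.021,.01) for r in[ren(b[0],l,x)]))
E
python3 fin.py
```

```text
[0.53574414 0.16519047 0.26274707] [-0.34500346 -0.55495321  0.51346942] 0.0 0.05495232537674683 20.3
side 0.73 [351.5, 158.5, 400.3, 176.0] 291 d 74.0
side 0.58 [364.1, 241.0, 430.2, 268.7] 589 d 121.0
wrist 0.81 [552.9, 108.2, 631.1, 231.6] 2947 d 271.0
wrist 0.79 [300.7, 137.4, 344.0, 185.9] 1337 d 15.0
(np.float64(1.662906560860978), np.float64(-5.7295779513082055), np.float64(0.0))
```

>>> {"fn": "play_rows", "kwargs": {
  "steps": [
    [[0,0,0,0,0,0,0.055],[0,0,0,0,0,0,0.055],[0,0,0,0,0,0,0.055],[0,0,0,0,0,0,0.055],[0,0,0,0,0,0,0.055],[0,0,0,0,0,0,0.055]]
  ]
}}

```text
time_s: 21.1
tool_pos: [0.5364, 0.1654, 0.2637]
tool_rot: [-180.0, 12.0, -21.0]
force: [1.1, -0.0, -0.0]
grip_width: 0.055
grasp_force: 0.0
```

```bash
python3 fin.py && python3 -c "
from cell import sign_off;print(sign_off())"
```

```text
[0.53638342 0.16538305 0.26368731] [ 1.06066216 -0.03259466 -0.0318575 ] 0.0 0.05498454049013676 21.1
side 0.92 [364.6, 239.2, 429.0, 266.1] 505 d 122.0
side 0.68 [290.3, 164.8, 306.8, 204.0] 208 d 6.0
wrist 0.8 [553.6, 109.5, 632.7, 236.0] 3112 d 270.0
wrist 0.69 [326.0, 295.9, 360.9, 329.1] 443 d 140.0
wrist 0.65 [299.8, 136.0, 345.3, 187.1] 1339 d 16.0
(np.float64(1.4246528886051708), np.float64(-2.8647889756540867), np.float64(0.009999999999999998))
(np.float64(1.6782480663639316), np.float64(-5.7295779513082055), np.float64(0.0))
the job is handed in; nothing more can be done
None
```

The turner is standing blade down in the small stand, released and leaning about 3–6° by the camera fits; the spoon was not touched, and I handed the job in at about 21 s with no verdict returned.

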